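# Pack the amber vial and close the carrying case

## Task

Take the amber glass vial out of the rack and lay it, without dropping it, level in the two V-notched saddles inside the open blue carrying case, its neck in the narrow saddle. Then swing the case's upper half over by its handle, without slamming it, until the two halves meet flush edge to edge. Leave the clear vial, the stamp and the jar where they are.

Things in the scene. Friction and masses are not known exactly. Their poses are not given: they have to be found in the camera images.
- case: Lower half of the blue case: fixed open box 180 (x) by 120 (y) by 40 mm high, walls 6 mm. Origin: centre of its underside; x along its length, z up. Inside, two white V saddles, 10 mm thick, as high as the rim: a wide one for the vial's body at x = -40 mm (40 mm wide), a narrow one for its neck at x = +42 mm (30 mm wide). Hinge along the rim at y = -60, z = 40 mm.
- cradle (a point): Point in the case at x = 0, y = 0, z = 43 mm: where the amber vial's origin lies when the vial rests properly in both saddles; axes as those of the case.
- lid (a joint): Hinge of the case's upper half: 0 = shut, edges flush; grows as it opens (about 1.57 upright, 3.0 fully open, lying away on the case's -y side). It is stiff: it stays at any angle where it is left. The upper half is a shell 180 by 120 by 36 mm, so the shut case is 76 mm high.
- lid_hinge (a point): On the hinge axis, in the middle of its length (case x = 0, y = -60, z = 40 mm); axes turn with the upper half: x along the hinge, y towards its free edge (120 mm away), z out through its outer face.
- lid_handle (a point): Middle of the black carrying handle's round bar, 12 mm in diameter, 100 mm long, parallel to the hinge, held by a leg at each end; 160 mm from the hinge along the upper half's y and 10 mm along its z, with a clear gap of 34 mm between bar and shell edge. Axes as lid_hinge.
- lid_top (a point): Point on the flat outer face of the upper half, mid-length, 100 mm from the hinge (20 mm from the free edge); the place to press it shut.
- rack: White fixed vial rack, plate 170 by 170 by 8 mm with two berths at y = -45 and +45 mm, each with a wide V saddle at x = -40 and a narrow one at x = +42 mm; vials lie along its x with their axes 40 mm above the table. Origin: centre of its underside. Which berth holds which vial varies.
- amber_vial: Amber glass vial with a brass cap, lying, 132 mm long, about 0.09 kg. Origin on its axis; x along the axis towards the cap. Body 28 mm in diameter from x = -65 to +25 mm, neck 16 mm from +25 to +53, cap 22 mm from +53 to +67. In rack and case, x = -30 to +30 mm is free for gripping.
- amber_vial_cap (a point): Centre of the amber vial's cap end, at x = +67 mm of the vial.
- clear_vial: Bystander: clear glass vial with a silver cap, same shape as the amber one, in the rack's other berth. Origin on its axis as for the amber one.
- stamp: Bystander: dark wooden rubber stamp standing upright, 42 mm in diameter, 84 mm high; origin under its centre.
- jar: Bystander: small amber jar with a white cap, 56 mm in diameter, 80 mm high; origin under its centre.
Things that resemble listed ones, but are neither listed nor needed, are in the scene too. What is meant by the case is not yellow, and is the smaller of those in its own colour. Leave any purple look-alike of the amber_vial alone.

How it is judged:
By the outcome, as a careful person would: the job done as asked, in the order asked, and still so for the second after the job is handed in, with the robot touching nothing.
It also fails if it takes over 69 s, if anything falls off the work surface, if the arm or the gripper's body presses on something with over 40 N, if the wrist force passes 120 N, or if a joint passes its speed limit or range.

## Robot

A 6-joint arm with a two-finger parallel gripper is mounted at the origin on the work surface. World frame = base frame: x ahead of the robot, y to its left, z up, the work surface at z = 0. Lengths are in m, angles in rad, forces in N, time in s.
With the tool pointing down it reaches from about 0.35 to 0.85 m from the base axis. Payload 8.1 kg.
Tool frame: the origin (TCP) lies where the fingers leave the gripper's body, on its centre line; the fingertips stand 84 mm ahead of it and the grasp point (between the pads) lies 65 mm ahead of it; x points along the fingers, y is the direction in which the jaws open and shut, and the axes are right-handed (so a half turn about x gives the same grasp; the last joint's range is limited). The gripper opens to 93 mm and grips with 3 to 60 N. Pads are 15 mm wide; open, the fingers measure 128 mm over their backs; the gripper's body (75 mm by 188 mm) begins 65 mm behind the grasp point.
Start: joints at [-1.278, 0.13, 1.488, -0, 1.523, -0.085], TCP at [0.221, -0.558, 0.303] pointing down, gripper open.
Joint ranges: [-2.96, 2.96], [-0.89, 2.26], [0.02, 2.5], [-1.34, 4.48], [0, 2.73], [-2.66, 2.66]. Speed limits (rad/s): [2.39, 2.39, 2.79, 3.14, 3.14, 3.14].

## Interface

Orientations are given as [roll, pitch, yaw] about the fixed x, y, z axes, in that order (R = Rz(yaw) Ry(pitch) Rx(roll)).
In Python, from station import sensors, cams, order, models gives the robot as it stands.
- The arm moves only by the shell command python3 -m handwheel 'ROWS' [OPENING] [FORCE]. ROWS is JSON, a list of rows, each an object with "xyz": the shift along the tool's x, y, z in m, a list of three; "twist": the turn about the tool's x in rad. In form: [{"xyz": [dx, dy, dz], "twist": twist}, ...]. A call has 1 to 8 rows; each row is the pose to reach, as a shift and turn from the pose commanded when the call began, along the tool's axes at that moment; what a row does not reach only later rows make up. A row lasts 1/12 s, in which the tool goes at most 41.7 mm and 7.16 degrees, less where a joint would pass 70% of its speed; a pose out of reach is approached as far as the arm can. A call with a gripper value outside its range is refused whole. OPENING is the closure, from -1 (fully open) to 1 (shut), set as the call begins (- or left out, the last holds). The fingers move at their own pace and stop on an object; FORCE is the grip in N (left out, the last holds). Time passes only in rows, so rows that repeat a pose let the fingers close. It gives the time, the measured TCP pose, the force and the opening at its end, in the units of the state.
- sensors.get_state(): the state, without advancing time (a new reading comes with each control period).
- cams.snapshot(name): name is "scene" or "top" or "wrist"; returns a dict with "img" (480x640x3 uint8, blue, green, red), "range_z" (480x640 float32, m along the optical axis (not along the pixel's ray), 0 where there is no reading), "intrinsics" (3x3 intrinsics, pixels), "k1" (the pictures are not rectified: a ray, as slopes to the right and down, at radius r is drawn at 1 + k1 r^2 times it, then the intrinsics apply), "R" (3x3) and "t" (3): a world point X has camera coordinates R X + t. Camera axes: x right, y down, z forward; pixel columns grow to the right and rows downward; lengths in m; the calibration is good to about 2 mm. A picture is of the moment at which its call begins.
- order.hand_in(): hands the job in, once; it reports no verdict.
Trained networks look in the newest picture that a camera, given by its name, has taken for a name from the list of things; names that differ only in an ending like _2 or _b are one class to them, and where a whole thing is asked for, a point or a joint stands for the part that bears it (a point fixed in the world has none). Each returns a list of dicts, best first, with "score" (0 to 1); they miss things now and then, are a little off and sometimes report something else, mostly with a low value. They report only what shows in the picture. A call takes as long as a camera call. They do not tell look-alikes from the thing itself.
- models.trace(camera, query): "pixels" (480x640 bool, what is visible of it) and "bbox" ([centre column, centre row, width, height] in pixels, round what is visible of it).
The state is a dict: "t": time; "joint_positions": joint angles; "qvel": joint speeds; "tau": joint torques, N m; "tool_pos": TCP position; "orientation": TCP orientation; "ft_force": force on the tool from outside, world axes, zero at the start; "torque": the same for the moment, N m; "grip_width": opening from 0.0 (shut) to 1.0 (fully open).
Only numpy, scipy, OpenCV 4.12 (cv2) and the standard library are available. Lean on these libraries where they do the work, as an engineer would, in place of code of your own. Each camera call takes 0.05 s, during which the arm holds its last target. There are 200 camera calls.

## Working session

There is one attempt and no reset: what is moved stays moved. The work goes in short steps, Python scripts to look and compute and a shell command to move; the robot and the scene stay as the last step left them, time stands still between calls to the robot, and variables do not carry over. Pictures are saved under pics/ and viewed, about 8 in all and at most 12, crops included, and the job is handed in when it is done.

```bash
ls; mkdir -p pics; cat > h.py <<'E'
import numpy as np, cv2
from scipy.spatial.transform import Rotation as Ro
from station import sensors, cams, order, models
def cloud(s):
    K=s["intrinsics"];d=s["range_z"];v,u=np.mgrid[:480,:640]
    x=(u-K[0][2])/K[0][0];y=(v-K[1][2])/K[1][1];k=s["k1"];a,b=x.copy(),y.copy()
    for _ in range(8):
        f=1+k*(a*a+b*b);a=x/f;b=y/f
    P=np.stack([a*d,b*d,d],-1)
    W=(P-np.array(s["t"]))@np.array(s["R"]); W[d==0]=np.nan
    return W
def proj(s,X):
    c=np.array(s["R"])@np.array(X)+np.array(s["t"]);a,b=c[0]/c[2],c[1]/c[2];f=1+s["k1"]*(a*a+b*b);K=np.array(s["intrinsics"])
    return K[0,0]*a*f+K[0,2],K[1,1]*b*f+K[1,2]
def tool(st):
    return Ro.from_euler('xyz',st["orientation"]).as_matrix(),np.array(st["tool_pos"])
E
python3 - <<'E'
from h import *
a=cams.snapshot("scene");b=cams.snapshot("top")
np.savez('s0.npz',a=cloud(a),b=cloud(b),ai=a['img'],bi=b['img'])
cv2.imwrite('pics/scene0.png',a['img']);cv2.imwrite('pics/top0.png',b['img'])
for n in["case","rack","amber_vial","clear_vial","lid_handle","stamp","jar"]:
  for c,W in(("scene",cloud(a)),("top",cloud(b))):
    for r in models.trace(c,n): print(n,c,round(r['score'],2),np.round(r['bbox']),np.round(np.nanmedian(W[r['pixels']],0),3))
s=sensors.get_state();print(s)
E
```

```text
pics
case scene 0.86 [ 84. 299.  97.  88.] [ 0.379 -0.589  0.074]
case scene 0.72 [361. 168.  89.  60.] [0.224 0.263 0.081]
case scene 0.69 [312. 280. 127.  73.] [ 0.581 -0.114  0.037]
case top 0.88 [352. 206.  92.  83.] [ 0.568 -0.141  0.034]
case top 0.88 [511. 276.  72.  65.] [ 0.35  -0.573  0.074]
case top 0.6 [197. 349. 101. 105.] [0.176 0.307 0.098]
rack scene 0.6 [420. 231.  75.  44.] [0.533 0.246 0.009]
rack top 0.7 [215. 237.  78.  74.] [0.502 0.274 0.007]
rack top 0.36 [234. 162.  19.  24.] [0.715 0.205 0.074]
rack top 0.31 [356. 204.  97.  74.] [ 0.568 -0.14   0.034]
amber_vial scene 0.71 [415. 224.  45.  26.] [0.523 0.223 0.047]
amber_vial scene 0.47 [466. 196.  16.  23.] [0.47  0.511 0.022]
amber_vial top 0.75 [229. 230.  21.  40.] [0.511 0.228 0.049]
amber_vial top 0.66 [130. 255.  46.  31.] [0.459 0.525 0.022]
clear_vial scene 0.89 [429. 212.  44.  24.] [0.494 0.309 0.045]
clear_vial top 0.64 [199. 240.  20.  48.] [0.481 0.311 0.049]
clear_vial top 0.28 [229. 228.  26.  44.] [0.513 0.228 0.048]
lid_handle scene 0.63 [ 82. 292.  94.  80.] [ 0.359 -0.59   0.075]
lid_hand
[... 544 characters left out ...]
]
jar top 0.92 [235. 163.  19.  20.] [0.711 0.205 0.074]
{'t': 0.8, 'joint_positions': array([-1.27841774e+00,  1.30367866e-01,  1.48817240e+00, -1.40883996e-06,
        1.52298361e+00, -8.53833002e-02]), 'qvel': array([ 0.00126206,  0.00100991, -0.00055296, -0.00036445,  0.00042245,
        0.00109871]), 'tau': array([-2.43595219e-03, -5.59698093e+01, -4.92031717e+01,  7.67309871e-02,
        2.24804739e-02, -1.33904680e-05]), 'tool_pos': array([ 0.22134032, -0.55770355,  0.3027696 ]), 'orientation': array([ 1.46495511,  1.57072754, -1.29887559]), 'ft_force': array([0.27349497, 0.69041732, 0.46424118]), 'torque': array([0.02561087, 0.0194447 , 0.02466625]), 'grip_width': 1.0028599876081996}
```

```bash
python3 - <<'E'
import cv2,numpy as np
z=np.load('s0.npz');a=z['ai'];b=z['bi']
p=cv2.resize(a[140:380,20:520],(800,384));q=cv2.resize(b[140:410,80:560],(800,450))
cv2.imwrite('pics/m1.png',p)
cv2.imwrite('pics/m2.png',cv2.resize(b[130:410,80:560],(800,467)))
E
```

```text
(no output)
```

View pics/m1.png

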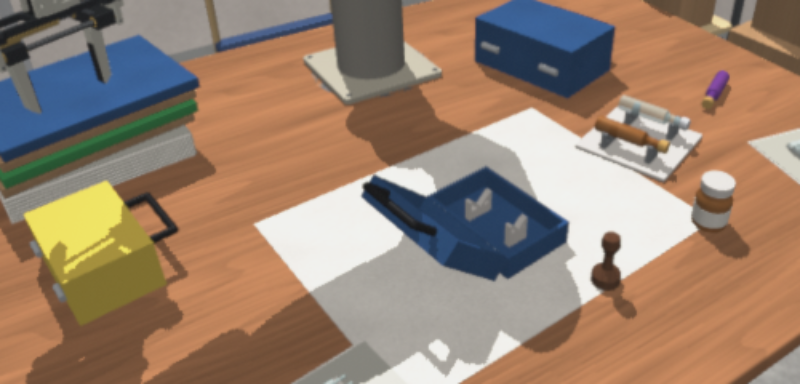

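View pics/m2.png

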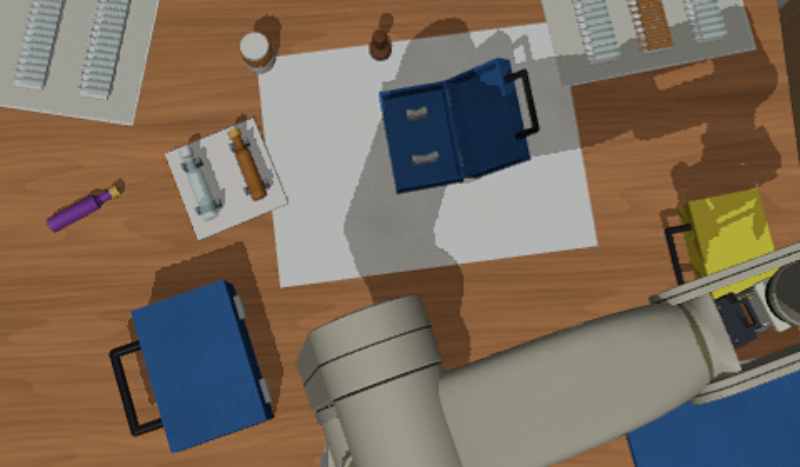

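The scene shows the amber vial (scene pixel ~415,224; top ~229,230) in the rack's berth nearer the case. The purple look-alike lies at top (130,255). There are three case candidates in top:
- (352,206): small, blue, open, with saddles.
- (197,349): larger blue, closed.
- (511,276): yellow.

The open small blue one at (352,206) is meant. Next I measure it and make the confirming crop.

```bash
python3 - <<'E'
from h import *
z=np.load('s0.npz')
def both(f):
    return np.concatenate([f(z['a'],z['ai'].astype(int)),f(z['b'],z['bi'].astype(int))])
def blue(W,I):
    m=(I[...,0]>I[...,2]+25)&(W[...,0]>.42)&(W[...,0]<.74)&(W[...,1]>-.36)&(W[...,1]<.03)&(W[...,2]>.012)
    return W[m]
B=both(blue)
for nm,k in(('scene','a'),('top','b')):
    P=blue(z[k],z[k+'i'].astype(int));print(nm,len(P),np.histogram(P[:,2],bins=np.arange(0,.15,.01)))
    R=P[(P[:,2]>.034)&(P[:,2]<.045)]
    r=cv2.minAreaRect(R[:,:2].astype(np.float32)*1000);print('rim',r)
def amb(W,I):
    m=(I[...,2]>I[...,0]+40)&(W[...,0]>.4)&(W[...,0]<.62)&(W[...,1]>.14)&(W[...,1]<.29)&(W[...,2]>.03)
    return W[m]
for k in'ab':
    P=amb(z[k],z[k+'i'].astype(int))
    c=P.mean(0);u,s,v=np.linalg.svd((P-c)[:,:2]);d=v[0]*np.sign(v[0][0])
    t=(P-c)[:,:2]@d;print(k,len(P),c,np.degrees(np.arctan2(d[1],d[0])),t.min(),t.max(),P[:,2].max())
i=z['bi'][160:250,300:410];cv2.imwrite('pics/c1.png',np.hstack([cv2.resize(i,None,fx=4,fy=4,interpolation=2),cv2.resize(z['bi'][200:290,180:270],None,fx=4,fy=4,interpolation=2)]))
E
```

```text
scene 3328 (array([  0, 285, 400, 825, 469,  88,  85,  88,  83, 243, 313, 313, 114,
         9]), array([0.  , 0.01, 0.02, 0.03, 0.04, 0.05, 0.06, 0.07, 0.08, 0.09, 0.1 ,
       0.11, 0.12, 0.13, 0.14]))
rim ((564.8082275390625, -100.57562255859375), (181.14659118652344, 170.5174560546875), 7.909434795379639)
top 3070 (array([  0, 206, 329, 674, 471, 270, 248, 233,  77,  88, 180, 212,  81,
         1]), array([0.  , 0.01, 0.02, 0.03, 0.04, 0.05, 0.06, 0.07, 0.08, 0.09, 0.1 ,
       0.11, 0.12, 0.13, 0.14]))
rim ((561.9014892578125, -106.23393249511719), (182.27731323242188, 179.1207733154297), 7.415998458862305)
a 376 [0.52410713 0.22457716 0.04716864] 21.1857113621352 -0.06320702004916955 0.0669687026833675 0.05705329936789551
b 351 [0.51529855 0.2282282  0.04904994] 20.177098478748192 -0.060586042494922936 0.0743497068658613 0.06345676856919803
```

View pics/c1.png

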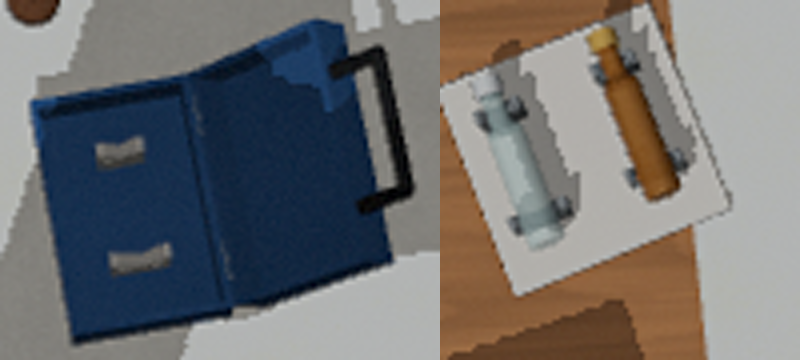

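Confirmed: the small open blue case at crop (130,200), narrow saddle at its far (+x) end and hinge to the right. The amber vial is in the rack's right berth with its cap pointing far. Refining the numbers, then moving.

```bash
python3 - <<'E'
from h import *
z=np.load('s0.npz')
s=cams.snapshot("wrist");R,p=tool(sensors.get_state());print(np.round(R,3),p)
Rc=np.array(s['R']);c=-Rc.T@np.array(s['t']);print('cam in tool',np.round(R.T@(c-p),3),'axes',np.round(R.T@Rc.T,2))
for k in'ab':
  W=z[k];I=z[k+'i'].astype(int)
  m=(I[...,0]>I[...,2]+25)&(W[...,0]>.42)&(W[...,0]<.74)&(W[...,1]>-.36)&(W[...,1]<.03)&(W[...,2]>.012)
  P=W[m];best=None
  for yaw in np.radians(np.arange(5,11,.5)):
    ex=np.array([np.cos(yaw),np.sin(yaw)]);ey=np.array([-ex[1],ex[0]])
    Q=np.c_[P[:,:2]@ex,P[:,:2]@ey,P[:,2]];r=Q[abs(Q[:,2]-.04)<.004]
    print(k,np.degrees(yaw),np.percentile(r[:,0],[1,99]),np.percentile(r[:,1],[97,99,99.7]))
  yaw=np.radians(7.7);ex=np.array([np.cos(yaw),np.sin(yaw)]);ey=np.array([-ex[1],ex[0]])
  Q=np.c_[P[:,:2]@ex,P[:,:2]@ey,P[:,2]]
  c=Q[(Q[:,2]>.05)]
  for y0 in np.arange(-.34,-.16,.02):
    g=c[(c[:,1]>y0)&(c[:,1]<y0+.02)]
    if len(g):print(round(y0,2),len(g),np.round(np.percentile(g[:,2],[2,25,50,75,98]),3))
  d=W[(I.max(-1)<45)&(W[...,0]>.45)&(W[...,0]<.72)&(W[...,1]>-.4)&(W[...,1]<-.2)&(W[...,2]>.05)]
  print('dark',len(d),d.mean(0) if len(d) else 0, d.min(0),d.max(0))
E
```

```text
[[ 0.     0.369 -0.929]
 [-0.    -0.929 -0.369]
 [-1.     0.    -0.   ]] [ 0.22133488 -0.55768957  0.30274854]
cam in tool [-0.082 -0.    -0.079] axes [[-0.   -0.28  0.96]
 [ 1.    0.    0.  ]
 [-0.    0.96  0.28]]
a 5.0 [0.462671  0.6452085] [-0.06640751 -0.06428274 -0.06217338]
a 5.5 [0.46183398 0.64333546] [-0.0717481  -0.06964989 -0.0675059 ]
a 6.000000000000001 [0.46076663 0.64156705] [-0.07681962 -0.07493622 -0.07283328]
a 6.5 [0.4598466  0.63967743] [-0.08180266 -0.08017303 -0.07815511]
a 7.0 [0.45855687 0.63790589] [-0.08671452 -0.08539963 -0.08355006]
a 7.499999999999999 [0.45707154 0.63644329] [-0.0915029  -0.09032168 -0.08897231]
a 8.0 [0.4557543  0.63495736] [-0.0961528  -0.09502403 -0.09399007]
a 8.5 [0.45428086 0.63380826] [-0.10074162 -0.09972384 -0.09857307]
a 9.0 [0.45268921 0.63262095] [-0.10532801 -0.1040737  -0.10329194]
a 9.5 [0.45119073 0.63144371] [-0.10966856 -0.10847648 -0.1075853 ]
a 10.0 [0.44933059 0.6302153 ] [-0.11412834 -0.11250554 -0.11173851]
a 10.5 [0.44736168 0.62900438] [-0.11837435 -0.11671946 -0.11581894]
-0.34 85 [0.095 0.097 0.098 0.1   0.147]

[... 885 characters left out ...]
7256 -0.09782931]
b 9.0 [0.448869  0.6288761] [-0.10467602 -0.10273836 -0.10183654]
b 9.5 [0.44711874 0.62763569] [-0.10906015 -0.10685663 -0.10583601]
b 10.0 [0.44525453 0.62639314] [-0.11328921 -0.11104657 -0.10993482]
b 10.5 [0.44335641 0.62502376] [-0.11759815 -0.11535964 -0.1140526 ]
-0.34 18 [0.09  0.092 0.095 0.097 0.1  ]
-0.32 316 [0.094 0.102 0.107 0.113 0.121]
-0.3 592 [0.06  0.07  0.077 0.114 0.126]
-0.28 360 [0.051 0.055 0.058 0.064 0.102]
-0.26 63 [0.051 0.057 0.071 0.079 0.09 ]
-0.24 33 [0.051 0.054 0.057 0.061 0.068]
-0.22 8 [0.05  0.051 0.051 0.054 0.058]
dark 238 [ 0.56879972 -0.24690575  0.13408073] [ 0.48380923 -0.26705976  0.06294986] [ 0.63491657 -0.2006855   0.15581036]
```

```bash
R='[]'
python3 -m handwheel '[{"xyz":[-0.005,-0.02,-0.032],"twist":0},{"xyz":[-0.01,-0.04,-0.064],"twist":0},{"xyz":[-0.015,-0.06,-0.096],"twist":0},{"xyz":[-0.02,-0.08,-0.128],"twist":0},{"xyz":[-0.025,-0.1,-0.16],"twist":0},{"xyz":[-0.03,-0.12,-0.192],"twist":0},{"xyz":[-0.035,-0.14,-0.224],"twist":0},{"xyz":[-0.04,-0.157,-0.256],"twist":0}]' -0.2
python3 -m handwheel '[{"xyz":[-0.005,-0.02,-0.032],"twist":0},{"xyz":[-0.01,-0.04,-0.064],"twist":0},{"xyz":[-0.015,-0.06,-0.096],"twist":0},{"xyz":[-0.02,-0.08,-0.128],"twist":0},{"xyz":[-0.025,-0.1,-0.16],"twist":0},{"xyz":[-0.03,-0.12,-0.192],"twist":0},{"xyz":[-0.035,-0.14,-0.224],"twist":0},{"xyz":[-0.04,-0.157,-0.256],"twist":0}]'
python3 -m handwheel '[{"xyz":[0,0,0],"twist":0},{"xyz":[0,0,0],"twist":0}]'
python3 - <<'E'
from h import *
s=cams.snapshot("wrist");cv2.imwrite('pics/w1.png',s['img'])
W=cloud(s);I=s['img'].astype(int);np.savez('w1.npz',W=W,I=I)
m=(I[...,0]>I[...,2]+25)&(W[...,2]>.012)&(W[...,0]>.42)&(W[...,0]<.74)&(W[...,1]>-.36)&(W[...,1]<.03)
P=W[m];print(len(P))
for yaw in np.radians(np.arange(6,10.1,.5)):
    ex=np.array([np.cos(yaw),np.sin(yaw)]);ey=np.array([-ex[1],ex[0]])
    Q=np.c_[P[:,:2]@ex,P[:,:2]@ey,P[:,2]];r=Q[abs(Q[:,2]-.04)<.003]
    print(np.degrees(yaw),np.percentile(r[:,0],[1,99]),np.percentile(r[:,1],[97,99,99.7]))
E
```

```text
t: 1.52
tool_pos: [0.4021, -0.3155, 0.3433]
orientation: [2.158, 1.57, -0.605]
ft_force: [1.1, -0.0, 0.9]
grip_width: 0.605
t: 2.18
tool_pos: [0.5822, -0.0749, 0.3833]
orientation: [2.784, 1.57, 0.021]
ft_force: [-0.3, -1.2, -0.7]
grip_width: 0.601
t: 2.35
tool_pos: [0.5822, -0.0752, 0.3826]
orientation: [-0.667, 1.571, 2.855]
ft_force: [0.3, 0.5, -0.4]
grip_width: 0.597
21210
6.000000000000001 [0.46057357 0.63944993] [-0.07529935 -0.07407673 -0.073286  ]
6.5 [0.45946661 0.63806008] [-0.0802949  -0.07931409 -0.07867657]
7.0 [0.45832111 0.63671196] [-0.08522134 -0.08446471 -0.08400292]
7.499999999999999 [0.45706409 0.63541873] [-0.09000926 -0.08937588 -0.0891057 ]
8.0 [0.45574712 0.63410625] [-0.0948838  -0.09405863 -0.09357006]
8.5 [0.4542688  0.63289758] [-0.09957325 -0.09850052 -0.09775076]
9.0 [0.45272796 0.63172392] [-0.10414842 -0.10284896 -0.10196886]
9.5 [0.45101654 0.63055721] [-0.10861753 -0.10706593 -0.10604353]
10.0 [0.44928191 0.62936408] [-0.11300844 -0.11126031 -0.11005117]
```

View pics/w1.png

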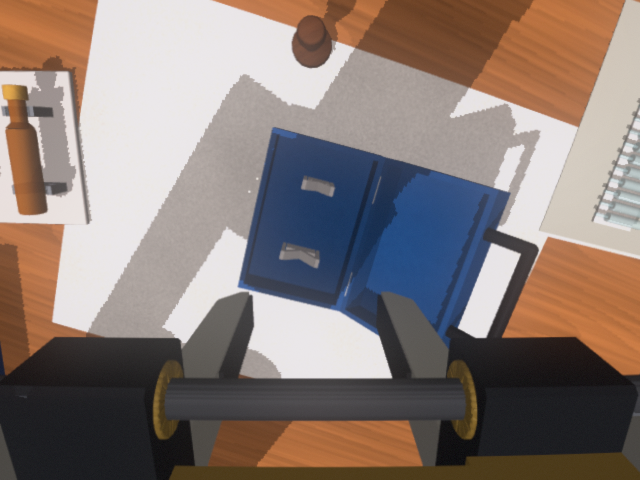

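The wrist view shows the case (saddles at 318,186 and 300,254; handle at 515,290), and at left the amber vial in the rack (25,150). Moving over the vial for a close look, and measuring the saddles and handle from this picture.

```bash
python3 -m handwheel '[{"xyz":[0,-0.03,-0.004],"twist":0},{"xyz":[0.01,-0.07,-0.008],"twist":0},{"xyz":[0.03,-0.11,-0.012],"twist":0},{"xyz":[0.045,-0.15,-0.016],"twist":0},{"xyz":[0.06,-0.185,-0.02],"twist":0},{"xyz":[0.075,-0.22,-0.024],"twist":0},{"xyz":[0.09,-0.255,-0.028],"twist":0},{"xyz":[0.105,-0.285,-0.031],"twist":0}]'
python3 -m handwheel '[{"xyz":[0.015,-0.015,0],"twist":0.02},{"xyz":[0.015,-0.015,0],"twist":0.02},{"xyz":[0.015,-0.015,0],"twist":0.02}]'
python3 - <<'E'
from h import *
s=cams.snapshot("wrist");cv2.imwrite('pics/w2.png',s['img'])
W=cloud(s);I=s['img'].astype(int)
for r in models.trace("wrist","amber_vial"):
  m=r['pixels'];P=W[m];P=P[(P[:,2]>.02)&(P[:,2]<.07)];print(r['score'],r['bbox'],len(P))
  if len(P)<50: continue
  xy=P[:,:2].astype(np.float32);rr=cv2.minAreaRect(xy*1000);print(rr,np.percentile(P[:,2],[50,90,99]))
  # axis from ridge: fit line to points within body
  T=P[P[:,2]>.047];c=T[:,:2].mean(0);d=np.linalg.svd(T[:,:2]-c,full_matrices=False)[2][0];d*=np.sign(d[0])
  t=(P[:,:2]-c)@d;n=np.array([-d[1],d[0]]);w=(P[:,:2]-c)@n
  print('yaw',np.degrees(np.arctan2(d[1],d[0])),'orig tmin',c+(np.percentile(t,.5)+.065)*d,'tmax',c+(np.percentile(t,99.5)-.067)*d)
  for a in np.arange(-.06,.08,.02):
    g=(t>a)&(t<a+.02)
    if g.sum()>5: print(round(a,2),g.sum(),np.round([w[g].min(),w[g].max(),P[g][:,2].max()],4))
z=np.load('w1.npz');W=z['W'];I=z['I'];ya=np.radians(7.6);ex=np.array([np.cos(ya),np.sin(ya)]);ey=np.array([-ex[1],ex[0]])
Q=np.stack([W[...,:2]@ex-.546,W[...,:2]@ey+.149,W[...,2]],-1)
for x0 in(-.04,.042):
  m=(abs(Q[...,0]-x0)<.02)&(abs(Q[...,1])<.04)&(Q[...,2]>.025)&(I[...,2]>80);g=Q[m];print('saddle',len(g),g.mean(0),np.percentile(g,1,axis=0),np.percentile(g,99,axis=0))
m=(I.max(-1)<60)&(Q[...,1]<-.13)&(Q[...,1]>-.22)&(abs(Q[...,0])<.07)&(Q[...,2]>.08);g=Q[m];print('handle',len(g),np.median(g,0),np.percentile(g,[1,99],axis=0))
g=g[abs(g[:,0])<.035];print('bar',np.median(g,0),g[:,2].max())
E
```

```text
t: 3.07
tool_pos: [0.5041, 0.1998, 0.2771]
orientation: [2.925, 1.571, 0.16]
ft_force: [1.3, -0.3, -0.5]
grip_width: 0.602
t: 3.32
tool_pos: [0.4988, 0.2124, 0.2619]
orientation: [0.213, 1.568, -2.57]
ft_force: [-0.3, -0.8, -0.4]
grip_width: 0.604
0.84 [304.1, 193.4, 39.0, 180.9] 5628
((523.8856811523438, 231.53280639648438), (131.73387145996094, 27.77613639831543), 20.023996353149414) [0.05031663 0.05331688 0.05427642]
yaw 20.269776895962966 orig tmin [0.52438678 0.23166543] tmax [0.52199928 0.2307837 ]
-0.06 773 [-0.0131  0.0142  0.0552]
-0.04 882 [-0.0137  0.0139  0.0551]
-0.02 913 [-0.0136  0.0132  0.0548]
0.0 979 [-0.0134  0.0139  0.055 ]
0.02 891 [-0.0132  0.0126  0.0554]
0.04 645 [-0.01    0.0091  0.0521]
0.06 545 [-0.0107  0.011   0.0529]
0.84 [15.0, 124.6, 26.0, 32.2] 360
((491.8100891113281, 467.33062744140625), (17.67852210998535, 15.293047904968262), 26.68305206298828) [0.02280956 0.02436229 0.02521207]<stdin>:9: RuntimeWarning: Mean of empty slice.
  ret = um.true_divide(
Traceback (most recent call last):
IndexError: index 0 is out of bounds for axis 0 with size 0
```

View pics/w2.png

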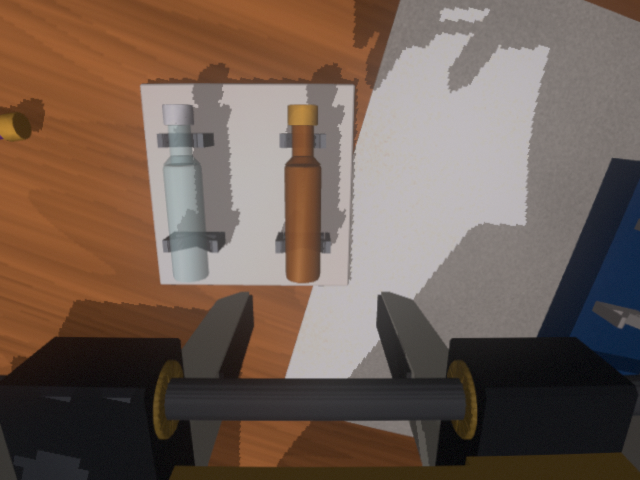

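The wrist picture shows the amber vial at (304,193), cap up, squarely between the fingers, with the clear one to the left (185,193) and clear of them. Computing the shift to the grasp.

```bash
cat >> h.py <<'E'
def go(X,yaw):
    """shift/twist to bring grasp point to X with tool y along -(lateral axis of yaw deg)"""
    R,p=tool(sensors.get_state());g=p+R[:,0]*.065
    a=np.arctan2(R[1,1],R[0,1]);d=np.radians(yaw-90)-a;d=(d+np.pi/2)%np.pi-np.pi/2
    print('shift',np.round(R.T@(np.array(X)-g),4),'twist',round(-d,4),'tilt',np.round(R[:,0],3))
E
python3 - <<'E'
from h import *
go([.523,.231,.040],20.1)
z=np.load('w1.npz');W=z['W'];I=z['I'];ya=np.radians(7.6);ex=np.array([np.cos(ya),np.sin(ya)]);ey=np.array([-ex[1],ex[0]])
Q=np.stack([W[...,:2]@ex-.546,W[...,:2]@ey+.149,W[...,2]],-1)
for x0 in(-.04,.042):
  m=(abs(Q[...,0]-x0)<.02)&(abs(Q[...,1])<.04)&(Q[...,2]>.025)&(I[...,2]>80);g=Q[m];print('saddle',len(g),g.mean(0),np.percentile(g,[1,99],axis=0))
m=(I.max(-1)<60)&(Q[...,1]<-.13)&(Q[...,1]>-.22)&(abs(Q[...,0])<.07)&(Q[...,2]>.08);g=Q[m];print('handle',len(g),np.median(g,0),np.percentile(g,[1,99],axis=0))
g=g[abs(g[:,0])<.035];print('bar',np.median(g,0),g[:,2].max())
E
```

```text
shift [ 0.1588 -0.0102 -0.0277] twist 0.0058 tilt [ 0.001 -0.    -1.   ]
saddle 365 [-0.03985674 -0.00033927  0.03407556] [[-0.04552984 -0.02163238  0.02571369]
 [-0.03539126  0.02145649  0.04112301]]
saddle 6579 [ 0.03746609 -0.00417767  0.33796284] [[ 0.02205856 -0.03964195  0.03358214]
 [ 0.06096321  0.03546291  0.40874328]]
handle 606 [-0.02592198 -0.17876605  0.14480127] [[-0.05368436 -0.18627532  0.11750093]
 [ 0.00589334 -0.15193458  0.14876368]]
bar [-0.01878605 -0.18004879  0.14639454] 0.14965127452832944
```

```bash
python3 -m handwheel '[{"xyz":[0.02,-0.01,-0.028],"twist":0.006},{"xyz":[0.05,-0.01,-0.028],"twist":0.006},{"xyz":[0.08,-0.01,-0.028],"twist":0.006},{"xyz":[0.11,-0.01,-0.028],"twist":0.006},{"xyz":[0.135,-0.01,-0.028],"twist":0.006},{"xyz":[0.15,-0.01,-0.028],"twist":0.006},{"xyz":[0.158,-0.01,-0.028],"twist":0.006},{"xyz":[0.158,-0.01,-0.028],"twist":0.006}]'
python3 -m handwheel '[{"xyz":[0,0,0],"twist":0},{"xyz":[0,0,0],"twist":0}]'
python3 -c "
from h import *
go([.523,.231,.040],20.1)"
python3 -m handwheel '[{"xyz":[0,0,0],"twist":0},{"xyz":[0,0,0],"twist":0},{"xyz":[0,0,0],"twist":0},{"xyz":[0,0,0],"twist":0},{"xyz":[0,0,0],"twist":0},{"xyz":[0,0,0],"twist":0}]' 1 15
python3 -m handwheel '[{"xyz":[0,0,0],"twist":0},{"xyz":[0,0,0],"twist":0},{"xyz":[0,0,0],"twist":0},{"xyz":[0,0,0],"twist":0}]'
```

```text
t: 4.08
tool_pos: [0.5223, 0.2309, 0.1036]
orientation: [0.083, 1.569, -2.709]
ft_force: [-0.2, -0.4, 0.1]
grip_width: 0.601
t: 4.25
tool_pos: [0.5239, 0.2324, 0.1069]
orientation: [3.109, 1.568, 0.318]
ft_force: [0.4, 0.1, -0.3]
grip_width: 0.599
shift [0.0019 0.001  0.0015] twist 0.0002 tilt [ 0.003  0.001 -1.   ]
t: 4.75
tool_pos: [0.5229, 0.2316, 0.1053]
orientation: [1.864, 1.569, -0.926]
ft_force: [1.5, -6.2, 2.0]
grip_width: 0.294
t: 5.08
tool_pos: [0.5229, 0.2315, 0.1052]
orientation: [1.852, 1.569, -0.938]
ft_force: [1.4, -6.2, 2.7]
grip_width: 0.296
```

```bash
python3 -m handwheel '[{"xyz":[-0.005,0,0],"twist":0},{"xyz":[-0.015,0,0],"twist":0},{"xyz":[-0.03,0,0],"twist":0},{"xyz":[-0.05,0,0],"twist":0},{"xyz":[-0.07,0,0],"twist":0},{"xyz":[-0.09,0,0],"twist":0},{"xyz":[-0.11,0,0],"twist":0},{"xyz":[-0.12,0,0],"twist":0}]'
python3 -c "
from h import *
go([.561,-.0755,.16],7.6);print(sensors.get_state()['ft_force'])"
```

```text
t: 5.75
tool_pos: [0.5232, 0.2331, 0.2285]
orientation: [-3.088, 1.567, 0.406]
ft_force: [0.5, 0.1, -1.4]
grip_width: 0.296
shift [0.0032 0.3028 0.0712] twist 0.2195 tilt [ 0.004  0.002 -1.   ]
[ 0.51171387  0.14606469 -1.39689056]
```

```bash
python3 -m handwheel '[{"xyz":[-0.005,0.02,0.005],"twist":0.01},{"xyz":[-0.01,0.05,0.012],"twist":0.04},{"xyz":[-0.01,0.085,0.02],"twist":0.07},{"xyz":[-0.01,0.12,0.028],"twist":0.1},{"xyz":[-0.01,0.155,0.036],"twist":0.13},{"xyz":[-0.01,0.19,0.044],"twist":0.16},{"xyz":[-0.01,0.22,0.052],"twist":0.19},{"xyz":[-0.01,0.245,0.058],"twist":0.22}]'
python3 -m handwheel '[{"xyz":[0,0.022,0.006],"twist":0},{"xyz":[0,0.04,0],"twist":0},{"xyz":[0,0.05,0],"twist":0},{"xyz":[0,0.056,0],"twist":0},{"xyz":[0,0.056,0],"twist":0},{"xyz":[0,0.056,0],"twist":0}]'
python3 - <<'E'
from h import *
go([.561,-.0755,.043],7.6)
s=cams.snapshot("wrist");t=cams.snapshot("top");cv2.imwrite('pics/w3.png',s['img'])
st=sensors.get_state();R,p=tool(st);g=p+R[:,0]*.065
ya=np.radians(7.6);ex=np.array([np.cos(ya),np.sin(ya),0]);ey=np.array([-ex[1],ex[0],0])
for c,S in(("wrist",s),("top",t)):
  W=cloud(S)
  for r in models.trace(c,"amber_vial"):
    P=W[r['pixels']];P=P[(abs(P-g)<[.1,.07,.05]).all(1)];print(c,round(r['score'],2),r['bbox'],len(P))
    if len(P)<50: continue
    q=P-g;x=q@ex;y=q@ey
    print('x range',np.percentile(x,[.5,99.5]))
    for a in np.arange(-.07,.08,.02):
      k=(x>a)&(x<a+.02)
      if k.sum()>8: print(round(a,2),k.sum(),np.round([*np.percentile(y[k],[1,99]),np.percentile(q[k,2],98)],4))
E
```

```text
t: 6.42
tool_pos: [0.552, -0.0196, 0.2348]
orientation: [0.755, 1.571, -2.257]
ft_force: [0.4, -0.7, -1.1]
grip_width: 0.296
t: 6.92
tool_pos: [0.5595, -0.0723, 0.2346]
orientation: [-1.054, 1.57, 2.219]
ft_force: [-0.0, 0.2, -1.3]
grip_width: 0.293
shift [ 0.1266  0.0034 -0.0012] twist -0.0007 tilt [-0.     0.001 -1.   ]
wrist 0.77 [314.8, 316.1, 72.6, 303.5] 15084
x range [-0.05886553  0.06632331]
-0.07 875 [-0.0137  0.0127  0.0133]
-0.05 1867 [-0.0129  0.0125  0.0134]
-0.03 563 [-0.0136  0.013   0.0133]
-0.01 3066 [-0.0129  0.0128  0.0136]
0.01 3692 [-0.0131  0.0123  0.0135]
0.03 2224 [-0.0078  0.0075  0.008 ]
0.05 2797 [-0.0104  0.0104  0.0108]
top 0.76 [130.1, 255.4, 43.5, 26.9] 0
top 0.68 [334.6, 211.4, 13.7, 23.4] 203
x range [-0.0682338  -0.00218154]
-0.07 72 [-0.0104  0.0143  0.0177]
-0.05 70 [-0.0103  0.0144  0.0174]
-0.03 49 [-0.0117  0.0138  0.0181]
-0.01 12 [-0.0074  0.0094  0.0158]
```

View pics/w3.png

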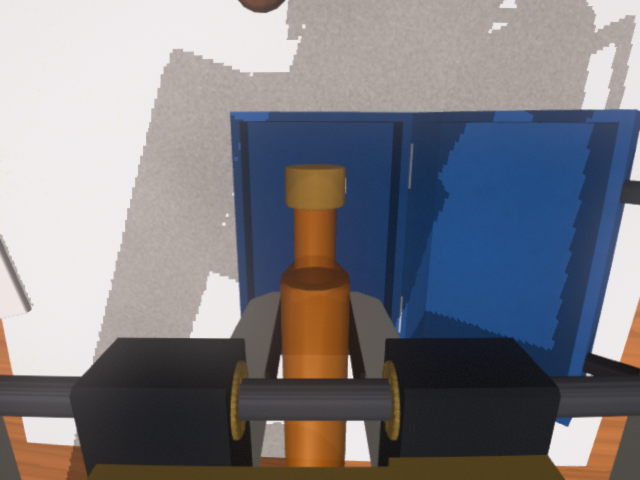

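The wrist view shows the vial held level, cap toward the far (narrow-saddle) end at (315,185), in line with the case. Lowering.

```bash
python3 -m handwheel '[{"xyz":[0.01,0.003,-0.001],"twist":0},{"xyz":[0.025,0.003,-0.001],"twist":0},{"xyz":[0.04,0.003,-0.001],"twist":0},{"xyz":[0.06,0.003,-0.001],"twist":0},{"xyz":[0.08,0.003,-0.001],"twist":0},{"xyz":[0.1,0.003,-0.001],"twist":0},{"xyz":[0.112,0.003,-0.001],"twist":0},{"xyz":[0.117,0.003,-0.001],"twist":0}]'
python3 -m handwheel '[{"xyz":[0.002,0,0],"twist":0},{"xyz":[0.003,0,0],"twist":0},{"xyz":[0.004,0,0],"twist":0},{"xyz":[0.005,0,0],"twist":0},{"xyz":[0.006,0,0],"twist":0},{"xyz":[0.006,0,0],"twist":0},{"xyz":[0.006,0,0],"twist":0}]'
python3 -c "
from h import *
go([.561,-.0755,.043],7.6);print(sensors.get_state()['ft_force'])"
```

```text
t: 7.78
tool_pos: [0.5594, -0.0753, 0.1147]
orientation: [-0.361, 1.567, 2.913]
ft_force: [0.5, 0.0, -2.1]
grip_width: 0.297
t: 8.37
tool_pos: [0.5612, -0.0759, 0.1121]
orientation: [2.778, 1.57, -0.232]
ft_force: [-0.7, 1.0, -1.1]
grip_width: 0.293
shift [ 0.0041 -0.0004  0.0002] twist -0.0009 tilt [ 0.001 -0.    -1.   ]
[-0.66634735  0.99688003 -1.10027563]
```

```bash
python3 -m handwheel '[{"xyz":[0.001,0,0],"twist":0},{"xyz":[0.002,0,0],"twist":0},{"xyz":[0.003,0,0],"twist":0},{"xyz":[0.003,0,0],"twist":0},{"xyz":[0.003,0,0],"twist":0}]'
python3 -m handwheel '[{"xyz":[0.0005,0,0],"twist":0},{"xyz":[0.001,0,0],"twist":0},{"xyz":[0.001,0,0],"twist":0},{"xyz":[0.001,0,0],"twist":0}]'
```

```text
t: 8.78
tool_pos: [0.5609, -0.0758, 0.1086]
orientation: [-0.466, 1.57, 2.807]
ft_force: [0.1, -0.0, -0.8]
grip_width: 0.297
t: 9.12
tool_pos: [0.5611, -0.0759, 0.1082]
orientation: [2.659, 1.571, -0.351]
ft_force: [-3.3, 0.4, 4.8]
grip_width: 0.293
```

Contact felt at the expected height (z_axis ≈ 43 mm). Opening in steps.

```bash
python3 -m handwheel '[{"xyz":[0,0,0],"twist":0},{"xyz":[0,0,0],"twist":0}]' 0.38 5
python3 -m handwheel '[{"xyz":[0,0,0],"twist":0},{"xyz":[0,0,0],"twist":0},{"xyz":[0,0,0],"twist":0}]' 0.05
python3 -m handwheel '[{"xyz":[-0.01,0,0],"twist":0},{"xyz":[-0.03,0,0],"twist":0},{"xyz":[-0.05,0,0],"twist":0},{"xyz":[-0.08,0,0],"twist":0},{"xyz":[-0.115,0,0],"twist":0},{"xyz":[-0.15,0,0],"twist":0},{"xyz":[-0.185,0,0],"twist":0},{"xyz":[-0.2,0,0],"twist":0}]'
python3 -m handwheel '[{"xyz":[0,0,0],"twist":0},{"xyz":[0,0,0],"twist":0}]'
python3 - <<'E'
from h import *
s=cams.snapshot("wrist");t=cams.snapshot("top");cv2.imwrite('pics/w4.png',s['img'])
g=np.array([.561,-.0755,.043])
ya=np.radians(7.6);ex=np.array([np.cos(ya),np.sin(ya),0]);ey=np.array([-ex[1],ex[0],0])
W=cloud(s)
for r in models.trace("wrist","amber_vial")[:1]:
    P=W[r['pixels']];P=P[(abs(P-g)<[.1,.07,.05]).all(1)];q=P-g;x=q@ex;y=q@ey;print(r['score'],len(P),np.percentile(x,[.5,99.5]))
    for a in np.arange(-.07,.08,.02):
      k=(x>a)&(x<a+.02)
      if k.sum()>8: print(round(a,2),k.sum(),np.round([*np.percentile(y[k],[1,99]),np.percentile(q[k,2],98)],4))
for c,S in(("wrist",s),("top",t)):
  W=cloud(S);I=S['img'].astype(int);q=W-np.array([g[0],g[1],0]);Q=np.stack([q@ex,q@ey,W[...,2]],-1)
  m=(I.max(-1)<60)&(Q[...,1]<-.13)&(Q[...,1]>-.22)&(abs(Q[...,0])<.06)&(Q[...,2]>.08)&(Q[...,2]<.17);h=Q[m]
  print(c,'handle',len(h))
  for a in np.arange(-.06,.06,.02):
    k=h[(h[:,0]>a)&(h[:,0]<a+.02)]
    if len(k)>5: print(round(a,2),len(k),np.round(np.percentile(k,[2,50,98],axis=0)[:,1:],4).tolist())
E
```

```text
t: 9.28
tool_pos: [0.5611, -0.0759, 0.1077]
orientation: [2.825, 1.57, -0.185]
ft_force: [-0.5, 0.1, 0.7]
grip_width: 0.307
t: 9.53
tool_pos: [0.561, -0.0758, 0.1076]
orientation: [-0.342, 1.571, 2.932]
ft_force: [0.0, -0.0, -0.4]
grip_width: 0.456
t: 10.2
tool_pos: [0.5624, -0.0761, 0.3147]
orientation: [2.789, 1.563, -0.221]
ft_force: [1.4, -0.9, 0.5]
grip_width: 0.476
t: 10.37
tool_pos: [0.5615, -0.076, 0.3096]
orientation: [2.781, 1.568, -0.228]
ft_force: [-0.6, -0.5, -0.7]
grip_width: 0.475
0.81 4190 [-0.06429635  0.06628083]
-0.07 445 [-0.0129  0.0162  0.0141]
-0.05 660 [-0.0129  0.0157  0.0143]
-0.03 701 [-0.016   0.0157  0.0141]
-0.01 709 [-0.0134  0.0152  0.0141]
0.01 727 [-0.0132  0.0128  0.014 ]
0.03 448 [-0.008   0.0075  0.009 ]
0.05 496 [-0.0113  0.0098  0.0114]
wrist handle 1105
-0.06 996 [[-0.1851, 0.1178], [-0.1694, 0.1347], [-0.1522, 0.1479]]
-0.04 109 [[-0.1859, 0.1416], [-0.1786, 0.1446], [-0.1771, 0.1484]]
top handle 225
-0.06 70 [[-0.1867, 0.1026], [-0.1679, 0.1332], [-0.1515, 0.1503]]
-0.04 26 [[-0.1875, 0.0961], [-0.1824, 0.1462], [-0.1651, 0.1531]]
-0.02 24 [[-0.1877, 0.1398], [-0.1836, 0.1469], [-0.1786, 0.1531]]
0.0 22 [[-0.1886, 0.1367], [-0.1831, 0.1472], [-0.1792, 0.1522]]
0.02 23 [[-0.1868, 0.14], [-0.1832, 0.1481], [-0.1788, 0.1526]]
0.04 60 [[-0.1863, 0.1055], [-0.1666, 0.1308], [-0.1526, 0.1504]]
```

View pics/w4.png

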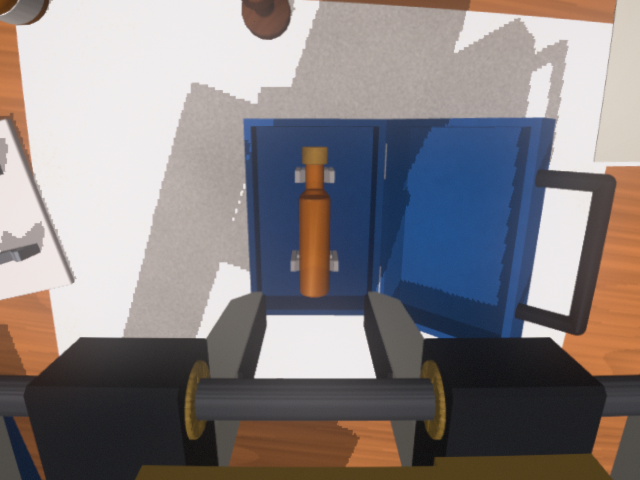

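The picture shows the vial in both saddles, neck in the narrow one (315,175) and body in the wide one (315,262). Depths put it level at the cradle, within about 1 mm. Handle bar at (592,250). Now going to it with a narrow opening.

```bash
python3 -c "
from h import *
go([.585,-.255,.230],7.6);go([.585,-.255,.149],7.6)"
```

```text
shift [ 0.0106  0.1811 -0.0012] twist -0.0008 tilt [-0.003  0.001 -1.   ]
shift [ 0.0916  0.1812 -0.0015] twist -0.0008 tilt [-0.003  0.001 -1.   ]
```

```bash
python3 -m handwheel '[{"xyz":[0,0.02,0],"twist":0},{"xyz":[0,0.05,0],"twist":0},{"xyz":[0,0.085,0],"twist":0},{"xyz":[0,0.12,0],"twist":0},{"xyz":[0,0.15,0],"twist":0},{"xyz":[0,0.17,0],"twist":0},{"xyz":[0,0.181,-0.001],"twist":0},{"xyz":[0,0.181,-0.001],"twist":0}]' 0.36
python3 -m handwheel '[{"xyz":[0.01,0,0],"twist":0},{"xyz":[0.02,0,0],"twist":0},{"xyz":[0.03,0,0],"twist":0},{"xyz":[0.04,0,0],"twist":0},{"xyz":[0.05,0,0],"twist":0},{"xyz":[0.05,0,0],"twist":0},{"xyz":[0.05,0,0],"twist":0}]'
python3 - <<'E'
from h import *
go([.585,-.255,.149],7.6)
s=cams.snapshot("wrist");t=cams.snapshot("top");u=cams.snapshot("scene");cv2.imwrite('pics/w5.png',s['img'])
ya=np.radians(7.6);ex=np.array([np.cos(ya),np.sin(ya),0]);ey=np.array([-ex[1],ex[0],0])
for c,S in(("wrist",s),("scene",u)):
  W=cloud(S);I=S['img'].astype(int);q=W-np.array([.561,-.0755,0]);Q=np.stack([q@ex,q@ey,W[...,2]],-1)
  m=(I.max(-1)<60)&(Q[...,1]<-.13)&(Q[...,1]>-.22)&(abs(Q[...,0])<.06)&(Q[...,2]>.08)&(Q[...,2]<.155);h=Q[m]
  for a in np.arange(-.06,.06,.02):
    k=h[(h[:,0]>a)&(h[:,0]<a+.02)]
    if len(k)>5: print(c,round(a,2),len(k),np.round(np.percentile(k,[2,50,98],axis=0)[:,1:],4).tolist())
E
```

```text
t: 11.18
tool_pos: [0.5852, -0.2569, 0.3056]
orientation: [-0.515, 1.568, 2.756]
ft_force: [0.3, 0.2, -0.1]
grip_width: 0.316
t: 11.77
tool_pos: [0.5854, -0.2545, 0.2565]
orientation: [-0.631, 1.569, 2.642]
ft_force: [-0.1, 0.6, 0.6]
grip_width: 0.32
shift [0.0425 0.0006 0.0002] twist -0.0003 tilt [-0.002  0.001 -1.   ]
wrist -0.06 1012 [[-0.1882, 0.1198], [-0.1724, 0.1363], [-0.1588, 0.1478]]
wrist -0.04 413 [[-0.1886, 0.1442], [-0.1848, 0.1464], [-0.1789, 0.1479]]
wrist -0.02 45 [[-0.1874, 0.1447], [-0.1795, 0.1455], [-0.1789, 0.147]]
wrist 0.02 39 [[-0.181, 0.1437], [-0.1795, 0.1454], [-0.179, 0.147]]
wrist 0.04 1199 [[-0.1805, 0.1177], [-0.1675, 0.1327], [-0.1523, 0.146]]
scene -0.06 18 [[-0.1892, 0.1157], [-0.1867, 0.1415], [-0.1534, 0.148]]
scene -0.04 23 [[-0.1904, 0.1413], [-0.189, 0.145], [-0.1857, 0.1474]]
scene -0.02 40 [[-0.1897, 0.1405], [-0.1868, 0.1464], [-0.1795, 0.1484]]
scene 0.0 37 [[-0.1898, 0.14], [-0.1874, 0.1464], [-0.1826, 0.1487]]
scene 0.02 41 [[-0.1901, 0.1404], [-0.1874, 0.1464], [-0.1826, 0.149]]
scene 0.04 109 [[-0.1894, 0.1133], [-0.1748, 0.1352], [-0.1549, 0.1485]]
```

View pics/w5.png

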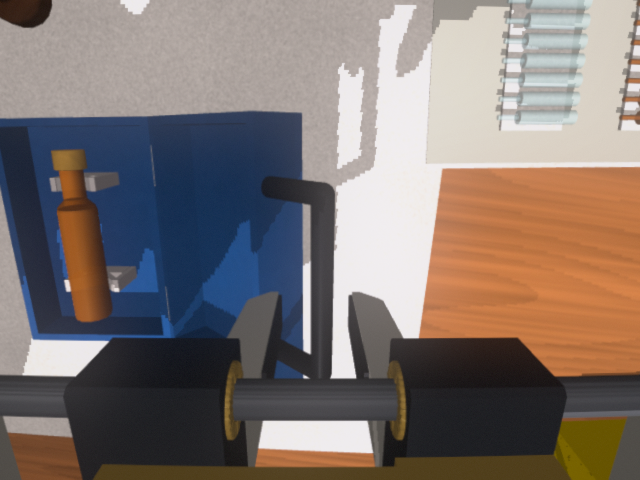

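The picture shows the bar (321,270) between the fingers (250 / 375), about 3 mm off-centre toward the outside. Descending with that correction and closing.

```bash
python3 -m handwheel '[{"xyz":[0.01,0.003,0],"twist":0},{"xyz":[0.02,0.003,0],"twist":0},{"xyz":[0.03,0.003,0],"twist":0},{"xyz":[0.04,0.003,0],"twist":0},{"xyz":[0.0455,0.003,0],"twist":0},{"xyz":[0.0455,0.003,0],"twist":0},{"xyz":[0.0455,0.003,0],"twist":0}]'
python3 -m handwheel '[{"xyz":[0,0,0],"twist":0},{"xyz":[0,0,0],"twist":0},{"xyz":[0,0,0],"twist":0},{"xyz":[0,0,0],"twist":0},{"xyz":[0,0,0],"twist":0},{"xyz":[0,0,0],"twist":0}]' 1 12
python3 - <<'E'
from h import *
st=sensors.get_state();R,p=tool(st);g=p+R[:,0]*.065;ya=np.radians(7.6);ey=np.array([-np.sin(ya),np.cos(ya),0])
print('case y',(g-np.array([.561,-.0755,0]))@ey,'z',g[2],st['ft_force'])
r=.1603;a0=140.5;prev=None
for call,(s,e) in enumerate([(140.5,118),(118,94),(94,70),(70,46),(46,22),(22,3.6)]):
  A=np.radians(np.linspace(s,e,9)[1:]);s=np.radians(s)
  print(call,[(round(-r*(np.sin(a)-np.sin(s)),4),round(-r*(np.cos(a)-np.cos(s)),4)) for a in A])
E
```

```text
t: 12.5
tool_pos: [0.5858, -0.2579, 0.2114]
orientation: [-0.659, 1.569, 2.615]
ft_force: [0.1, 0.3, 0.1]
grip_width: 0.325
t: 13.0
tool_pos: [0.5865, -0.2582, 0.2127]
orientation: [2.624, 1.57, -0.386]
ft_force: [1.8, 0.5, 0.5]
grip_width: 0.125
case y -0.18448244149044984 z 0.14772411799338955 [1.78407074 0.54353699 0.50234131]
0 [(np.float64(-0.0059), np.float64(-0.0052)), (np.float64(-0.0116), np.float64(-0.0106)), (np.float64(-0.017), np.float64(-0.0163)), (np.float64(-0.0222), np.float64(-0.0223)), (np.float64(-0.027), np.float64(-0.0285)), (np.float64(-0.0315), np.float64(-0.0349)), (np.float64(-0.0357), np.float64(-0.0416)), (np.float64(-0.0396), np.float64(-0.0484))]
1 [(np.float64(-0.0037), np.float64(-0.0075)), (np.float64(-0.0071), np.float64(-0.0152)), (np.float64(-0.01), np.float64(-0.0231)), (np.float64(-0.0126), np.float64(-0.0311)), (np.float64(-0.0147), np.float64(-0.0392)), (np.float64(-0.0163), np.float64(-0.0474)), (np.float64(-0.0176), np.float64(-0.0557)), (np.float64(-0.0184), np.float64(-0.0641))]
2 [(np.float64(-0.0004), np.float64(-0.0084)), (np.float64(-0.
[... 616 characters left out ...]
64(-0.0565))]
4 [(np.float64(0.006), np.float64(-0.0059)), (np.float64(0.0123), np.float64(-0.0114)), (np.float64(0.0188), np.float64(-0.0167)), (np.float64(0.0257), np.float64(-0.0215)), (np.float64(0.0327), np.float64(-0.0261)), (np.float64(0.0401), np.float64(-0.0302)), (np.float64(0.0476), np.float64(-0.0339)), (np.float64(0.0553), np.float64(-0.0373))]
5 [(np.float64(0.006), np.float64(-0.0023)), (np.float64(0.0121), np.float64(-0.0043)), (np.float64(0.0183), np.float64(-0.0061)), (np.float64(0.0245), np.float64(-0.0077)), (np.float64(0.0308), np.float64(-0.009)), (np.float64(0.0372), np.float64(-0.01)), (np.float64(0.0436), np.float64(-0.0108)), (np.float64(0.05), np.float64(-0.0114))]
```

```bash
python3 -m handwheel '[{"xyz":[-0.006,-0.005,0],"twist":0},{"xyz":[-0.0116,-0.0106,0],"twist":0},{"xyz":[-0.017,-0.0163,0],"twist":0},{"xyz":[-0.0222,-0.0223,0],"twist":0},{"xyz":[-0.027,-0.0285,0],"twist":0},{"xyz":[-0.0315,-0.0349,0],"twist":0},{"xyz":[-0.0357,-0.0416,0],"twist":0},{"xyz":[-0.0396,-0.0484,0],"twist":0}]'
python3 -c "
from h import *
st=sensors.get_state();R,p=tool(st);g=p+R[:,0]*.065;ya=np.radians(7.6);ey=np.array([-np.sin(ya),np.cos(ya),0])
y=(g-np.array([.561,-.0755,0]))@ey+.06;z=g[2]-.044;print(y,z,np.hypot(y,z),np.degrees(np.arctan2(z,y)),R[:,0])"
```

```text
t: 13.67
tool_pos: [0.5803, -0.2109, 0.2541]
orientation: [2.157, 1.567, -0.854]
ft_force: [1.5, -4.9, 3.4]
grip_width: 0.125
-0.07696660670528094 0.14506268344525536 0.16421644459695187 117.94929566227776 [ 0.00267653 -0.0030691  -0.99999171]
```

```bash
python3 -m handwheel '[{"xyz":[-0.0037,-0.0075,0],"twist":0},{"xyz":[-0.007,-0.0152,0],"twist":0},{"xyz":[-0.01,-0.0231,0],"twist":0},{"xyz":[-0.0126,-0.0311,0],"twist":0},{"xyz":[-0.0147,-0.0392,0],"twist":0},{"xyz":[-0.0163,-0.0474,0],"twist":0},{"xyz":[-0.0176,-0.0557,0],"twist":0},{"xyz":[-0.0184,-0.0641,0],"twist":0}]'
python3 -m handwheel '[{"xyz":[-0.0004,-0.0084,0],"twist":0},{"xyz":[-0.0003,-0.0168,0],"twist":0},{"xyz":[0.0002,-0.0252,0],"twist":0},{"xyz":[0.0012,-0.0335,0],"twist":0},{"xyz":[0.0026,-0.0418,0],"twist":0},{"xyz":[0.0044,-0.05,0],"twist":0},{"xyz":[0.0066,-0.058,0],"twist":0},{"xyz":[0.0093,-0.066,0],"twist":0}]'
python3 -c "
from h import *
st=sensors.get_state();R,p=tool(st);g=p+R[:,0]*.065;ya=np.radians(7.6);ey=np.array([-np.sin(ya),np.cos(ya),0])
y=(g-np.array([.561,-.0755,0]))@ey+.06;z=g[2]-.044;print(y,z,np.hypot(y,z),np.degrees(np.arctan2(z,y)),R[:,0]);
s=cams.snapshot('scene');cv2.imwrite('pics/s6.png',cv2.resize(s['img'][200:360,220:440],(770,560)))"
```

```text
t: 14.33
tool_pos: [0.5718, -0.1458, 0.2712]
orientation: [2.835, 1.569, -0.175]
ft_force: [4.0, -2.1, 4.3]
grip_width: 0.123
t: 15.0
tool_pos: [0.5624, -0.0803, 0.2605]
orientation: [-0.31, 1.57, 2.963]
ft_force: [4.1, -1.7, 0.5]
grip_width: 0.121
0.05507231370822366 0.1514628326584201 0.16116435528394474 70.0185907387117 [-6.80623898e-04  1.22663622e-04 -9.99999761e-01]
```

View pics/s6.png

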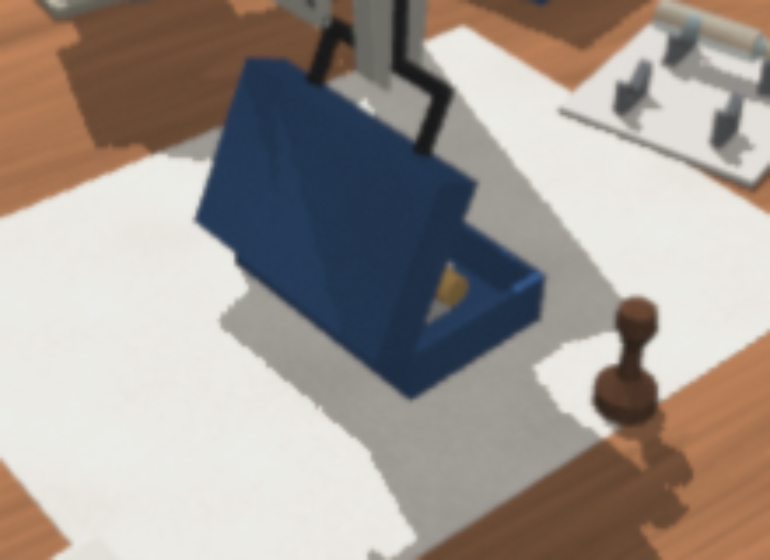

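The lid is following the handle (fingers at 380,50), at about 66° open, with the vial cap still seated (452,288). Continuing, slower toward the end.

```bash
python3 -m handwheel '[{"xyz":[0.0031,-0.0078,0],"twist":0},{"xyz":[0.0066,-0.0154,0],"twist":0},{"xyz":[0.0104,-0.0229,0],"twist":0},{"xyz":[0.0147,-0.0301,0],"twist":0},{"xyz":[0.0193,-0.0371,0],"twist":0},{"xyz":[0.0243,-0.0439,0],"twist":0},{"xyz":[0.0297,-0.0503,0],"twist":0},{"xyz":[0.0353,-0.0565,0],"twist":0}]'
python3 -m handwheel '[{"xyz":[0.006,-0.0059,0],"twist":0},{"xyz":[0.0123,-0.0114,0],"twist":0},{"xyz":[0.0188,-0.0167,0],"twist":0},{"xyz":[0.0257,-0.0215,0],"twist":0},{"xyz":[0.0327,-0.0261,0],"twist":0},{"xyz":[0.04,-0.0302,0],"twist":0},{"xyz":[0.0476,-0.0339,0],"twist":0},{"xyz":[0.0553,-0.0373,0],"twist":0}]'
python3 -m handwheel '[{"xyz":[0.004,-0.0015,0],"twist":0},{"xyz":[0.008,-0.003,0],"twist":0},{"xyz":[0.0121,-0.0043,0],"twist":0},{"xyz":[0.0155,-0.0052,0],"twist":0},{"xyz":[0.0183,-0.0061,0],"twist":0},{"xyz":[0.0215,-0.0069,0],"twist":0},{"xyz":[0.0245,-0.0077,0],"twist":0},{"xyz":[0.0245,-0.0077,0],"twist":0}]'
python3 -c "
from h import *
st=sensors.get_state();R,p=tool(st);g=p+R[:,0]*.065;ya=np.radians(7.6);ey=np.array([-np.sin(ya),np.cos(ya),0])
y=(g-np.array([.561,-.0755,0]))@ey+.06;z=g[2]-.044;print(y,z,np.hypot(y,z),np.degrees(np.arctan2(z,y)),R[:,0])"
```

```text
t: 15.72
tool_pos: [0.555, -0.0245, 0.2249]
orientation: [-0.043, 1.57, -3.053]
ft_force: [1.9, -1.0, 0.9]
grip_width: 0.125
t: 16.38
tool_pos: [0.5503, 0.0122, 0.1696]
orientation: [-0.631, 1.571, 2.642]
ft_force: [1.5, -1.6, -0.6]
grip_width: 0.121
t: 17.05
tool_pos: [0.5493, 0.0196, 0.1452]
orientation: [-1.493, 1.571, 1.78]
ft_force: [3.0, -0.8, -1.7]
grip_width: 0.118
0.1557900625994988 0.0361974456625164 0.1599399846106238 13.080447921644781 [-3.38192248e-05  1.59159107e-04 -9.99999987e-01]
```

```bash
python3 -m handwheel '[{"xyz":[0.002,-0.0004,0],"twist":0},{"xyz":[0.0045,-0.0009,0],"twist":0},{"xyz":[0.007,-0.0013,0],"twist":0},{"xyz":[0.0095,-0.0018,0],"twist":0},{"xyz":[0.012,-0.0022,0],"twist":0},{"xyz":[0.0145,-0.0026,0],"twist":0},{"xyz":[0.017,-0.0029,0],"twist":0},{"xyz":[0.019,-0.0032,0],"twist":0}]'
python3 -m handwheel '[{"xyz":[0.001,0,0],"twist":0},{"xyz":[0.002,0,0],"twist":0},{"xyz":[0.003,-0.0003,0],"twist":0},{"xyz":[0.004,-0.0003,0],"twist":0},{"xyz":[0.005,-0.0003,0],"twist":0},{"xyz":[0.0055,-0.0003,0],"twist":0},{"xyz":[0.0055,-0.0003,0],"twist":0}]'
python3 -c "
from h import *
st=sensors.get_state();R,p=tool(st);g=p+R[:,0]*.065;ya=np.radians(7.6);ey=np.array([-np.sin(ya),np.cos(ya),0])
y=(g-np.array([.561,-.0755,0]))@ey+.06;z=g[2]-.044;print(y,z,np.hypot(y,z),np.degrees(np.arctan2(z,y)),R[:,0])"
```

```text
t: 17.72
tool_pos: [0.549, 0.0226, 0.1266]
orientation: [2.943, 1.571, -0.067]
ft_force: [0.4, -0.4, 1.9]
grip_width: 0.127
t: 18.3
tool_pos: [0.5489, 0.0231, 0.1212]
orientation: [-1.504, 1.57, 1.769]
ft_force: [0.8, 2.9, -0.5]
grip_width: 0.122
0.15934552716101041 0.012171625549663737 0.15980971652168569 4.368062151014466 [-6.27545897e-05  3.11791722e-04 -9.99999949e-01]
```

```bash
python3 -m handwheel '[{"xyz":[0.0005,0,0],"twist":0},{"xyz":[0.001,0,0],"twist":0},{"xyz":[0.0015,0,0],"twist":0},{"xyz":[0.002,0,0],"twist":0},{"xyz":[0.002,0,0],"twist":0}]'
python3 -m handwheel '[{"xyz":[0.0005,0,0],"twist":0},{"xyz":[0.001,0,0],"twist":0},{"xyz":[0.0015,0,0],"twist":0},{"xyz":[0.002,0,0],"twist":0},{"xyz":[0.002,0,0],"twist":0}]'
```

```text
t: 18.72
tool_pos: [0.5489, 0.0232, 0.1192]
orientation: [-1.587, 1.57, 1.687]
ft_force: [2.2, 5.5, 0.5]
grip_width: 0.126
t: 19.13
tool_pos: [0.5489, 0.0233, 0.1176]
orientation: [-1.477, 1.57, 1.796]
ft_force: [0.0, 5.6, 3.7]
grip_width: 0.125
```

```bash
python3 -m handwheel '[{"xyz":[0.0005,0,0],"twist":0},{"xyz":[0.001,0,0],"twist":0},{"xyz":[0.0015,0,0],"twist":0},{"xyz":[0.002,0,0],"twist":0},{"xyz":[0.002,0,0],"twist":0}]'
python3 - <<'E'
from h import *
ya=np.radians(7.6);ex=np.array([np.cos(ya),np.sin(ya),0]);ey=np.array([-ex[1],ex[0],0])
for c in("scene","top","wrist"):
  S=cams.snapshot(c);W=cloud(S);I=S['img'].astype(int);q=W-np.array([.561,-.0755,0]);Q=np.stack([q@ex,q@ey,W[...,2]],-1)
  m=(I[...,0]>I[...,2]+20)&(abs(Q[...,0])<.085)&(abs(Q[...,1])<.055)&(abs(Q[...,2]-.076)<.02);P=Q[m]
  if len(P)>50:
    A=np.c_[np.ones(len(P)),P[:,:2]];co=np.linalg.lstsq(A,P[:,2],rcond=None)[0];print(c,len(P),'z0,slope x,y',co)
E
```

```text
t: 19.55
tool_pos: [0.5492, 0.0233, 0.1171]
orientation: [-2.347, 1.57, 0.927]
ft_force: [-8.2, 6.6, 15.9]
grip_width: 0.127
scene 2155 z0,slope x,y [ 0.07619476 -0.00093642 -0.00078123]
top 1534 z0,slope x,y [ 0.07473101 -0.00074545 -0.00186764]
wrist 52658 z0,slope x,y [ 0.0755453   0.00017848 -0.00125474]
```

Firm contact (16 N), and the lid plane is level at z ≈ 76 mm in all three cameras: shut. Releasing and backing off.

```bash
python3 -m handwheel '[{"xyz":[0,0,0],"twist":0},{"xyz":[0,0,0],"twist":0},{"xyz":[0,0,0],"twist":0},{"xyz":[0,0,0],"twist":0}]' 0.5 5
python3 -m handwheel '[{"xyz":[-0.005,0,0],"twist":0},{"xyz":[-0.015,0,0],"twist":0},{"xyz":[-0.03,0,0],"twist":0},{"xyz":[-0.05,0,0],"twist":0},{"xyz":[-0.08,0,0],"twist":0},{"xyz":[-0.11,0,0],"twist":0},{"xyz":[-0.14,0,0],"twist":0},{"xyz":[-0.16,0,0],"twist":0}]'
python3 -m handwheel '[{"xyz":[0,0,0],"twist":0},{"xyz":[0,0,0],"twist":0},{"xyz":[0,0,0],"twist":0}]'
python3 - <<'E'
from h import *
ya=np.radians(7.6);ex=np.array([np.cos(ya),np.sin(ya),0]);ey=np.array([-ex[1],ex[0],0])
for c in("scene","top","wrist"):
  S=cams.snapshot(c);W=cloud(S);I=S['img'].astype(int);q=W-np.array([.561,-.0755,0]);Q=np.stack([q@ex,q@ey,W[...,2]],-1)
  m=(I[...,0]>I[...,2]+20)&(abs(Q[...,0])<.085)&(abs(Q[...,1])<.055)&(abs(Q[...,2]-.076)<.02);P=Q[m]
  if len(P)>50:
    A=np.c_[np.ones(len(P)),P[:,:2]];co=np.linalg.lstsq(A,P[:,2],rcond=None)[0];print(c,len(P),'z0,slope x,y',co)
  if c=='scene':cv2.imwrite('pics/s7.png',cv2.resize(S['img'][180:360,220:500],(784,504)))
print(sensors.get_state()['t'])
E
```

```text
t: 20.03
tool_pos: [0.5486, 0.0226, 0.1149]
orientation: [0.324, 1.57, -2.686]
ft_force: [0.6, -1.0, -0.9]
grip_width: 0.25
t: 20.7
tool_pos: [0.5497, 0.0228, 0.2799]
orientation: [2.93, 1.566, -0.08]
ft_force: [0.1, -0.4, -0.2]
grip_width: 0.25
t: 20.95
tool_pos: [0.5486, 0.0229, 0.275]
orientation: [-0.118, 1.57, -3.128]
ft_force: [-0.5, -0.4, 0.4]
grip_width: 0.252
scene 2153 z0,slope x,y [ 0.07626555 -0.00013701  0.00036254]
top 1612 z0,slope x,y [0.07475357 0.00331194 0.00438753]
wrist 32226 z0,slope x,y [ 0.0756281   0.00048934 -0.00026162]
21.1
```

View pics/s7.png

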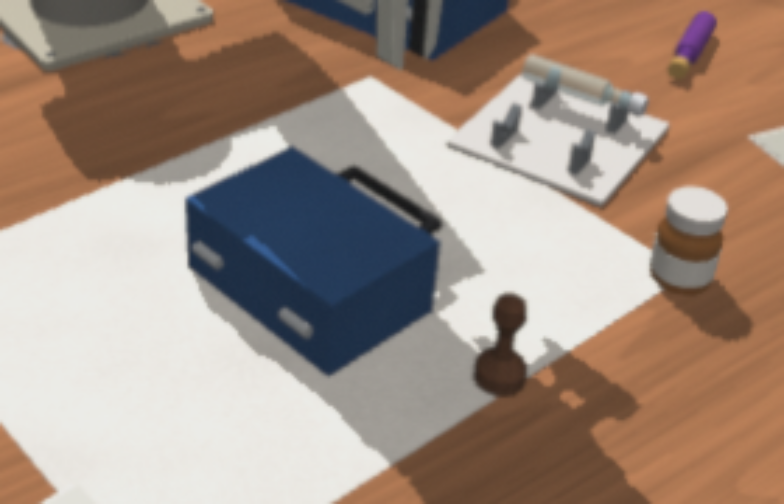

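The case is shut flush (300,260). The clear vial, stamp and jar are undisturbed, and the robot is clear.

```bash
python3 -c "
from station import order
print(order.hand_in())"
```

```text
the job is handed in; nothing more can be done
None
```

I took the amber vial from the rack and lowered it into the two saddles until I felt about 5 N of contact. I then swung the small blue case shut by its handle and handed the job in at about 21 s, under the 69 s limit.

- **Vial:** before closing, the wrist camera showed it level and within about 1 mm of the cradle point, with its neck in the narrow saddle. With the lid about two-thirds of the way over, the cap was still in place. I had no view of the vial once the lid was down.
- **Lid:** I eased it down over the last degrees and stopped on firm contact at 16 N. After release, the scene and wrist cameras put the top face at about 76 mm and level to within 0.0005 rad.
- **Disagreement:** the top camera read 74.8 mm with a tilt of about 0.004 rad. It has fewer points on the lid and the calibration is only good to about 2 mm, so I treated this as measurement noise. I did not do an extra press on the lid.
- **Bystanders:** in the last picture the clear vial, stamp and jar look undisturbed. I checked them by eye, not by measurement.

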